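# Reset the quick-release clamp of the mirror bonding jig

### The arm

A 6-joint arm with a two-finger parallel gripper is mounted at the origin on the work surface. World frame = base frame: x ahead of the robot, y to its left, z up, the work surface at z = 0. Lengths are in mm, angles in rad, forces in N, time in s.
With the tool pointing down it reaches from about 275 to 750 mm from the base axis. Payload 10.2 kg.
Tool frame: the origin (TCP) lies at the very end of the fingers, on their centre line; the grasp point (between the pads) lies 19 mm behind it; z points along the fingers, y is the line along which they close (so a half turn about z gives the same grasp; the last joint's range is limited). The gripper opens to 85 mm and grips with 20 to 120 N. Pads are 22 mm wide; open, the fingers measure 114 mm over their backs; the gripper's body (76 mm by 85 mm) begins 54 mm behind the grasp point. The pads swing forward as they close: fully open they stand 13 mm farther back than shut.
Start: joints at [-1.363, 0.313, 1.498, -0, 1.331, -0.223], TCP at [219.227, -477.044, 231.294] pointing down, gripper open.
Joint ranges: [-2.94, 2.94], [-0.97, 2.17], [0.19, 2.56], [-1.23, 4.37], [0.02, 3.11], [-2.88, 2.88]. Speed limits (rad/s): [2.39, 2.39, 3.01, 3.14, 3.14, 3.14].

### API

Orientations are given as a unit quaternion [w, x, y, z].
In Python, from rig import * gives the robot as it stands. The module is installed in compiled form; this text tells all that it offers.
- The arm moves only by the shell command python3 -m crank 'ROWS' [FORCE]. ROWS is JSON, a list that holds one entry, the list of rows, each a list of 7 numbers: the shift along the tool's x, y, z in units of 25 mm (1.0 is 25 mm), then the turn, a rotation vector about the tool's x, y, z in units of 8 degrees (1.0 is 8 degrees), then the finger opening in mm, from 0 to 85.4. A call has exactly 8 rows; each row shifts and turns the commanded pose from where the row before left it, along the tool's axes as they then stand; what a row does not reach is not made up. A row lasts 1/10 s, in which the tool goes at most 50 mm and 8.59 degrees, less where a joint would pass 70% of its speed; a pose out of reach is approached as far as the arm can. A call is refused whole if a number of a shift passes 1 or a number of a turn 1, either way. A call with a gripper value outside its range is refused whole. The fingers move at their own pace and stop on an object; FORCE is the grip in N (left out, the last holds). Time passes only in rows, so rows that do not move let the fingers close, or fill a call up. It gives the time, the measured TCP pose, the force, the opening and the grip force at its end, in the units of the state.
- sense(): the state, without advancing time (a new reading comes with each control period).
- capture(name): name is "scene" or "top" or "wrist"; returns the picture (420x560x3 uint8, blue, green, red); there is no depth.
- camera_model(name): a dict with "fx", "fy", "cx", "cy" (pixels), "world_from_camera" (4x4, takes a point from camera to world coordinates); the wrist camera has in their place "T_tool_cam" (4x4, takes a point from camera to tool coordinates, whose origin is the TCP and whose axes are the flange's). Camera axes: x right, y up, looking along -z (the intrinsics and any distortion apply to the point x, -y, -z); pixel columns grow to the right and rows downward; lengths in mm; the calibration is good to about 2 mm. A picture is of the moment at which its call begins: read the wrist's pose just before it. camera_model takes no time and is no camera call.
- finish_job(): hands the job in; it is judged then, once.
The state is a dict: "time_s": time; "joints": joint angles; "dq": joint speeds; "tau": joint torques, N m; "eef_pos": TCP position; "ee_rot": TCP orientation; "force": force on the tool from outside, world axes, zero at the start; "wrist_torque": the same for the moment, N m; "grip_width": opening from 0.0 (shut) to 1.0 (fully open); "grip_force": force on a finger pad.
Only numpy, scipy, OpenCV 4.12 (cv2) and the standard library are available. Lean on these libraries where they do the work, as an engineer would, in place of code of your own. Each camera call takes 0.05 s, during which the arm holds its last target. There are 200 camera calls.

### The job

The quick-release clamp on the sloping jig no longer presses the mirror strips. Flip its cam lever fully open, turn the wing nut clockwise until its pointer nose lines up with the raised ridge on the clamp bar's ear, then flip the lever fully closed again. Do not disturb the pliers, the box of strips or the glue bottle.

Things in the scene. Friction and masses are not known exactly. Their poses are not given: they have to be found in the camera images.
- jig: Plywood jig fixed to the bench, 215 x 130 mm, its face sloping up 30 degrees. Origin: centre of underside; x horizontal, from the low to the high end (yaw 1.2 to 1.85 rad, so about to the robot's left), z up, y left when facing uphill. A 36 mm wide aluminium clamp bar lies up the slope, its top 20 mm off the face. SLOPE FRAME: origin at jig (0,0,85 mm), x uphill, y as the jig's, z off the face.
- mark (a point): Top of the raised ridge (4 mm wide, 12 mm long, running along y) on the ear at the clamp bar's -y side: slope frame (0, -40, 25) mm. Its axes are those of the slope frame: x uphill, y level across the slope, z square off the face (30 degrees from vertical, leaning to the jig's -x).
- nut_centre (a point): Middle of the steel wing nut's wings, on the stud axis: slope frame (0, 0, 34) mm. The wings are a bar 40 mm long (nut's own y), 14 mm thick (own x), 20 mm high (24 to 44 mm off the face): pinch across the 14 mm, tool along the stud axis (own z = slope z), tilted 30 degrees. Own y points to the nose. The closed lever lies right above it (5 mm gap).
- pointer (a point): Tip of the small nose (6 mm wide, 10 mm long) on one end of the wings, 29 mm from the stud axis along the nut's own y, 28 mm off the face. At the right setting it points along slope -y at the ridge.
- nut (a joint): Nut angle: 0 = pointer nose on the ridge; negative = loose (starts -1.3 to -0.7 rad, nose turned uphill of the ridge); grows when turned clockwise seen from above the face; stops at -2.0 and 0.8. Friction 0.1 N m, stays where left. The bar with nut and lever sinks 1.5 mm towards the face per rad.
- hinge (a point): Pivot axis of the cam lever, at the bar's high end: slope frame (64, 0, 36) mm; the axis runs along y.
- lever_grip (a point): Grip point on the black lever, 12 mm from its free end, mid-thickness; in the lever's frame (-115, 0, 18) mm from the pivot. The lever is a flat bar 14 mm wide (y), 10 mm thick, 127 mm long. Closed, it lies parallel to the slope, 54 mm off the face, its free end downhill of the nut with free space beside and below it. Pinched on its sides it can pivot between the pads.
- lever (a joint): Angle of the cam lever about the hinge: 0 = fully closed (stop; starts at 0 to 0.06 rad); grows as its free end swings up off the face and over uphill, in the plane of the jig's x and z; 2.4 rad = fully open (stop). Friction about 0.2 N m, stays where left.
- pliers: Black pliers lying on the bench, 150 x 70 x 18 mm, loose; bystander. Origin: centre of underside.
- strip_box: Low open paper-covered box with mirror strips, 160 x 250 x 35 mm; bystander. Origin: centre of underside.
- glue: Small glue bottle, 40 mm diameter, 110 mm high, standing; bystander. Origin: centre of underside.

How it is judged:
By the outcome, as a careful person would: the job done as asked, in the order asked, and still so for the second after the job is handed in, with the robot touching nothing.
It also fails if it takes over 67 s, if anything falls off the work surface, if the arm or the gripper's body presses on something with over 40 N, if the wrist force passes 120 N, or if a joint passes its speed limit or range.

## Working session

There is one attempt and no reset: what is moved stays moved. The work goes in short steps, Python scripts to look and compute and a shell command to move; the robot and the scene stay as the last step left them, time stands still between calls to the robot, and variables do not carry over. Pictures are saved under pics/ and viewed, at most 10 in all, crops included, and the job is handed in when it is done.

```bash
mkdir -p pics; python3 - <<'E'
from rig import *
import cv2
s=sense();print(s)
for n in ["scene","top"]:
    cv2.imwrite(f"pics/{n}0.png",capture(n)); print(n,camera_model(n))
print(camera_model("wrist"))
E
```

```text
{'time_s': 0.0, 'joints': array([-1.36343308e+00,  3.13460920e-01,  1.49846181e+00, -1.44727160e-05,
        1.33096491e+00, -2.23402808e-01]), 'dq': array([ 0.00022317, -0.00093629, -0.00094106, -0.00119354, -0.00083946,
       -0.00065454]), 'tau': array([-1.77071579e-04, -4.12259531e+01, -2.59747392e+01, -1.88810827e-04,
        4.16253039e-03, -2.39682731e-05]), 'eef_pos': array([ 219.15244768, -476.78746866,  230.72017064]), 'ee_rot': array([-6.47529809e-04,  9.76894032e-01,  2.13723260e-01, -1.83519210e-06]), 'force': array([0.279031  , 0.22153392, 0.21990173]), 'wrist_torque': array([ 0.02022232,  0.07214187, -0.06342862]), 'grip_force': 0.0, 'grip_width': 0.9987383526373405}
scene {'fx': 383.7510685547638, 'fy': 383.7510685547638, 'cx': 278.74149420909373, 'cy': 207.37525936712413, 'world_from_camera': array([[ 3.88513547e-02, -5.42654768e-01,  8.39056836e-01,
         1.50994981e+03],
       [ 9.99013024e-01,  3.91862958e-02, -2.09144105e-02,
        -1.52655497e+01],
       [-2.15302248e-02,  8.39041261e-01,  5.43641621e-01,
         7.14167572e+02],
       [ 0.00000000e+00
[... 293 characters left out ...]
395e-01, -7.36940367e-03, -2.21401376e-03,
         1.74270372e+01],
       [-2.46503769e-03,  3.42300613e-02,  9.99410940e-01,
         1.42549738e+03],
       [ 0.00000000e+00,  0.00000000e+00,  0.00000000e+00,
         1.00000000e+00]])}
{'fx': 374.15847395870213, 'fy': 374.15847395870213, 'cx': 278.5512828426412, 'cy': 211.95767751559916, 'T_tool_cam': array([[ 2.49399473e-04,  9.61668252e-01,  2.74215445e-01,
         6.92407906e+01],
       [ 9.99999942e-01, -3.03396406e-04,  1.54503450e-04,
        -1.05014504e+00],
       [ 2.31777043e-04,  2.74215390e-01, -9.61668272e-01,
        -1.42350948e+02],
       [ 0.00000000e+00,  0.00000000e+00,  0.00000000e+00,
         1.00000000e+00]])}
```

View pics/scene0.png

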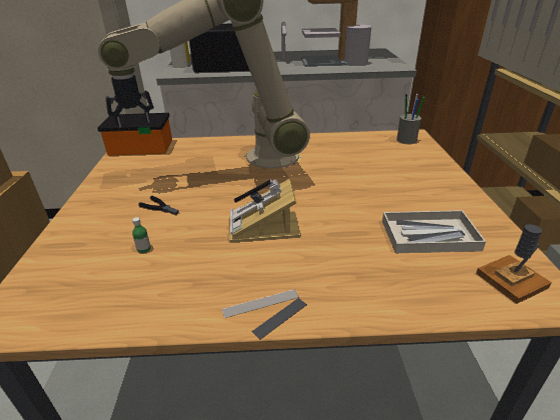

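View pics/top0.png

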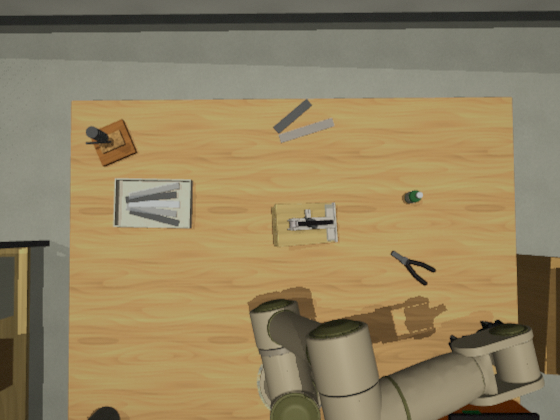

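```bash
python3 - <<'E'
import cv2,numpy as np
a=cv2.imread("pics/top0.png")[195:255,262:347]
b=cv2.imread("pics/scene0.png")[170:250,220:310]
a=cv2.resize(a,None,fx=7,fy=7,interpolation=cv2.INTER_CUBIC)
b=cv2.resize(b,None,fx=7,fy=7,interpolation=cv2.INTER_CUBIC)
for im,x0,y0 in((a,262,195),(b,220,170)):
    for k in range(0,im.shape[1],70): cv2.putText(im,str(x0+k//7),(k,10),0,.4,(0,0,255)); cv2.line(im,(k,12),(k,20),(0,0,255))
    for k in range(0,im.shape[0],70): cv2.putText(im,str(y0+k//7),(0,k+4),0,.4,(0,0,255)); 
cv2.imwrite("pics/topc.png",a);cv2.imwrite("pics/scenec.png",b)
E
```

```text
(no output)
```

View pics/topc.png

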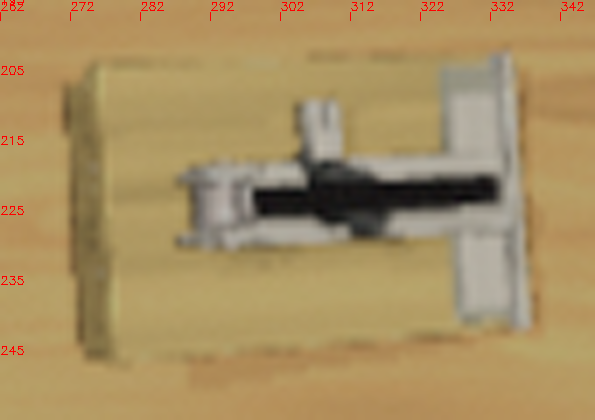

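View pics/scenec.png

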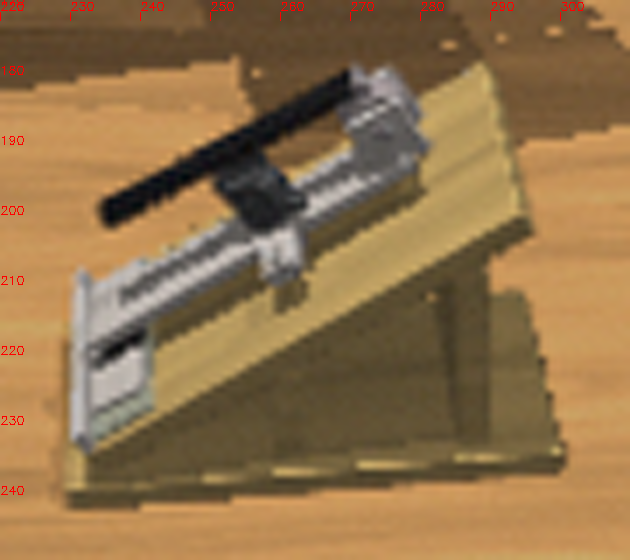

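```bash
cat > h.py <<'E'
import numpy as np
from scipy.optimize import least_squares
from scipy.spatial.transform import Rotation as R
def proj(cm,P,W=None):
    W=cm["world_from_camera"] if W is None else W
    c=np.linalg.inv(W)@np.append(P,1)
    return np.array([cm["fx"]*c[0]/-c[2]+cm["cx"],cm["fy"]*-c[1]/-c[2]+cm["cy"]])
def jig(p): # x,y,yaw -> R,t of jig
    return R.from_euler('z',p[2]).as_matrix(),np.array([p[0],p[1],0])
S=R.from_euler('y',-30,degrees=True).as_matrix()
def slope(p):
    A,t=jig(p); return A@S, t+A@np.array([0,0,85.])
def lev(v,a): # lever frame -> slope ; angle a raises free end(-x)
    return np.array([64,0,36])+R.from_euler('y',a).as_matrix()@np.array(v,float)
def fp(T,v): return T[0]@np.array(v,float)+T[1]
def rq(q): return R.from_quat([q[1],q[2],q[3],q[0]])
E
python3 - <<'E'
from h import *
from rig import camera_model
ct,cs=camera_model("top"),camera_model("scene")
o=lambda x,y,x0,y0:np.array([x0+x/7-.5+.07,y0+y/7-.5+.07])
def res(p,full=0):
    s=slope(p);j=jig(p);a=p[3]
    r=[proj(ct,fp(s,lev([-127,0,23],a)))-o(498,188,262,195),
       proj(ct,fp(s,[0,-40,25]))-o(322,114,262,195),
       proj(cs,fp(s,lev([-127,-7,18],a)))-o(102,214,220,170),
       proj(cs,fp(j,[-107.5,-65,0]))-o(68,505,220,170),
       proj(cs,fp(j,[107.5,-65,0]))-o(560,470,220,170)]
    r=np.array(r)
    return r if full else np.append(r.ravel(),(p[3]-.03)/.03)
f=least_squares(lambda p:res(p),[480,-45,1.5,.03],x_scale=[10,10,.1,.1])
print(f.x);print(res(f.x,1).round(2))
s=slope(f.x)
print(fp(s,lev([-115,0,18],f.x[3])),fp(s,[64,0,36]),fp(s,[0,0,34]))
E
```

```text
[ 5.19636286e+02 -3.88698965e+01  1.62235585e+00  6.24333947e-02]
[[0.65 0.99]
 [1.02 0.17]
 [0.4  1.14]
 [0.44 0.49]
 [0.87 0.36]]
[ 523.427876   -112.34282941  113.12245042] [517.70749313  -1.49400549 148.17691454] [520.51240954 -55.84730522 114.44486373]
```

```bash
cat >> h.py <<'E'
def plan(pos,Rt,s=None):
    from rig import sense
    s=s or sense(); Rc=rq(s["ee_rot"]).as_matrix()
    d=np.array(pos)-s["eef_pos"]
    print("t",round(s["time_s"],2),"turn(units)",(R.from_matrix(Rc.T@Rt).as_rotvec(degrees=True)/8).round(2),
      "shift after turn",(Rt.T@d/25).round(2),"shift before",(Rc.T@d/25).round(2))
def down(p): # tool x along jig x, z down
    A,_=jig(p); return A@np.diag([1,-1,-1.])
P=[519.6,-38.9,1.622,.05]
E
python3 - <<'E'
from h import *
plan([520,-90,230],down(P))
E
```

```text
t 0.1 turn(units) [-0.01 -0.01 -8.53] shift after turn [14.84 12.81  0.03] shift before [17.39 -9.03  0.05]
```

```bash
python3 -m crank '[[[0,0,0,0,0,-1,85],[0,0,0,0,0,-1,85],[0,0,0,0,0,-1,85],[0,0,0,0,0,-1,85],[0,0,0,0,0,-1,85],[0,0,0,0,0,-1,85],[0,0,0,0,0,-1,60],[0,0,0,0,0,-1,40]]]' 20
python3 -m crank '[[[0.9,0.8,0,0,0,-0.5,40],[0.9,0.8,0,0,0,0,40],[0.9,0.8,0,0,0,0,40],[0.9,0.8,0,0,0,0,40],[0.9,0.8,0,0,0,0,40],[0.9,0.8,0,0,0,0,40],[0.9,0.8,0,0,0,0,40],[0.9,0.8,0,0,0,0,40]]]'
python3 -m crank '[[[1,0.9,0,0,0,0,40],[1,0.9,0,0,0,0,40],[1,0.9,0,0,0,0,40],[1,0.9,0,0,0,0,40],[1,0.9,0,0,0,0,40],[1,0.9,0,0,0,0,40],[1,0.9,0,0,0,0,40],[0.6,0.3,0,0,0,0,40]]]'
python3 - <<'E'
from h import *
from rig import *
import cv2,pickle
s=sense();pickle.dump(s,open("s1.pkl","wb"));cv2.imwrite("pics/w1.png",cv2.resize(capture("wrist"),(800,600),interpolation=cv2.INTER_CUBIC))
plan([520,-90,230],down(P)); print(s["joints"])
E
```

```text
time_s: 0.9
eef_pos: [219.2, -476.9, 231.0]
ee_rot: [-0.0, 0.713, 0.701, 0.0]
force: [0.6, -0.8, -0.3]
grip_width: 0.685
grip_force: 0.0
time_s: 1.7
eef_pos: [372.7, -290.0, 231.1]
ee_rot: [-0.0, 0.69, 0.723, 0.0]
force: [0.3, -0.8, 0.6]
grip_width: 0.468
grip_force: 0.0
time_s: 2.5
eef_pos: [529.2, -91.7, 230.7]
ee_rot: [-0.0, 0.69, 0.724, 0.0]
force: [-0.1, -0.4, 0.4]
grip_width: 0.468
grip_force: 0.0
t 2.55 turn(units) [-0.   -0.01 -0.01] shift after turn [ 0.03 -0.37  0.03] shift before [ 0.03 -0.37  0.03]
[-3.89999482e-01  3.40347606e-01  1.46150029e+00  3.35475498e-04
  1.34047595e+00 -4.38610314e-01]
```

View pics/w1.png

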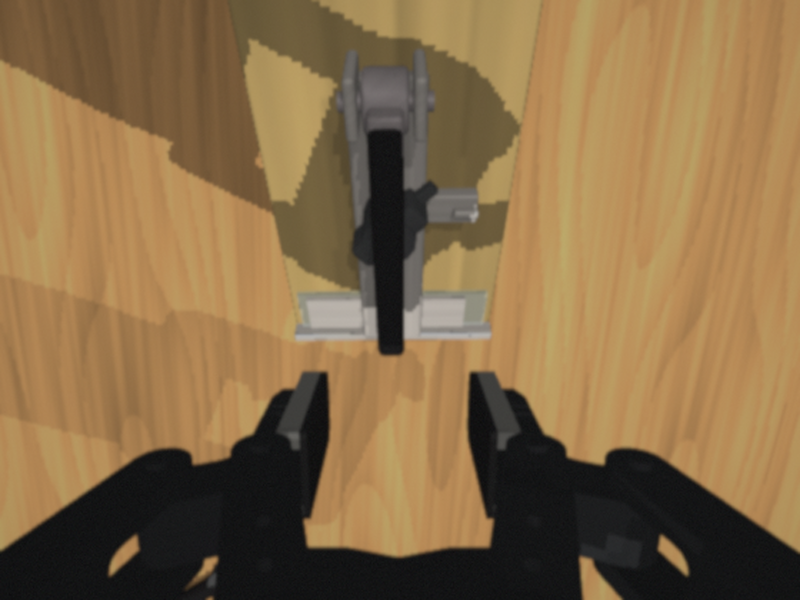

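```bash
cat > fit.py <<'E'
from h import *
from rig import camera_model
import pickle
s=pickle.load(open("s1.pkl","rb"))
cw=camera_model("wrist");T=np.eye(4);T[:3,:3]=rq(s["ee_rot"]).as_matrix();T[:3,3]=s["eef_pos"];W=T@cw["T_tool_cam"]
ct,cs=camera_model("top"),camera_model("scene")
w=lambda x,y:np.array([x*.7,y*.7])-.15
o=lambda x,y,x0,y0:np.array([x0+x/7,y0+y/7])
def res(p,full=0):
    s=slope(p);j=jig(p);a=p[3]; lo=np.array([0,0,p[4]])
    r=[proj(cw,fp(s,lev([-127,0,23],a)+lo),W)-w(391,354),
       proj(cw,fp(s,lev([0,0,0],a)+lo),W)-w(385.5,101),
       proj(cw,fp(s,[0,-40,25]+lo),W)-w(466,211),
       (proj(ct,fp(s,[0,-40,25]+lo))-o(322,114,262,195))/1,
       (proj(cs,fp(s,lev([-127,-7,18],a)+lo))-o(102,214,220,170))/1,
       (proj(cs,fp(j,[-107.5,-65,0]))-o(68,505,220,170))/1,
       (proj(cs,fp(j,[107.5,-65,0]))-o(560,470,220,170))/1]
    r=np.array(r)
    return r if full else np.append(r.ravel(),[(p[3]-.03)/.03,(p[4]-1.5)/.5])
f=least_squares(lambda p:res(p),[520,-39,1.6,.03,1.5],x_scale=[10,10,.1,.1,1])
print(f.x.round(4));print(res(f.x,1).round(2))
def nres(q,p=f.x):
    S=slope(p);a=q[0]
    return proj(cw,fp(S,[-29*np.sin(a),-29*np.cos(a),28-1.5*a]),W)-w(435,186)
g=least_squares(nres,[-.9]);print("nut",g.x,g.fun)
S=slope(f.x);print(fp(S,lev([-115,0,18],f.x[3])))
E
python3 fit.py
```

```text
[ 5.205552e+02 -3.873770e+01  1.632000e+00  3.430000e-02  1.293300e+00]
[[-0.64  0.49]
 [-1.45 -1.58]
 [ 2.01  1.84]
 [ 0.64 -0.62]
 [ 0.26  1.64]
 [ 0.24  0.45]
 [ 0.67 -0.11]]
nut [-0.67713544] [ 0.20562472 -0.19429303]
[ 524.99480958 -111.14230487  110.0138193 ]
```

```bash
cat >> h.py <<'E'
P=[520.55,-38.7,1.632,.0343,1.3]
def grip(a,lo=1.3):
    v=lev([-115,0,18],a); v[2]+=lo; return fp(slope(P),v)
def tcpdown(a,lo=1.3): return grip(a,lo)+[0,0,-19]
E
python3 - <<'E'
from h import *
plan(tcpdown(.0343),down(P))
A=np.linspace(.0343,2.43,25)
X=np.array([down(P).T@tcpdown(a) for a in A]);print((np.diff(X,axis=0)/25).round(2).tolist())
print(tcpdown(2.4))
E
```

```text
t 2.55 turn(units) [-0.   -0.01 -0.08] shift after turn [-0.85 -0.22  5.55] shift before [-0.85 -0.21  5.54]
[[-0.13, 0.0, -0.45], [-0.09, 0.0, -0.46], [-0.04, -0.0, -0.46], [0.01, 0.0, -0.46], [0.05, 0.0, -0.46], [0.1, 0.0, -0.45], [0.14, 0.0, -0.44], [0.19, 0.0, -0.43], [0.23, 0.0, -0.4], [0.27, 0.0, -0.38], [0.3, 0.0, -0.35], [0.34, -0.0, -0.32], [0.37, 0.0, -0.28], [0.39, 0.0, -0.25], [0.42, -0.0, -0.21], [0.44, 0.0, -0.16], [0.45, 0.0, -0.12], [0.46, 0.0, -0.07], [0.46, 0.0, -0.03], [0.46, 0.0, 0.02], [0.46, 0.0, 0.07], [0.45, 0.0, 0.11], [0.44, 0.0, 0.16], [0.42, 0.0, 0.2]]
[515.13430777  49.67587782 234.55857588]
```

```bash
python3 -m crank '[[[-0.4,-0.1,0.8,0,0,-0.08,40],[-0.4,-0.1,0.8,0,0,0,40],[0,0,0.8,0,0,0,40],[0,0,0.8,0,0,0,40],[0,0,0.8,0,0,0,40],[0,0,0.7,0,0,0,40],[0,0,0.5,0,0,0,40],[0,0,0.3,0,0,0,40]]]'
python3 - <<'E'
from h import *
from rig import *
import cv2
plan(tcpdown(.0343),down(P))
cv2.imwrite("pics/w2.png",capture("wrist"))
E
```

```text
time_s: 3.35
eef_pos: [523.8, -114.0, 92.8]
ee_rot: [-0.001, 0.686, 0.727, -0.0]
force: [0.5, -0.4, 0.1]
grip_width: 0.465
grip_force: 0.0
t 3.35 turn(units) [-0.01 -0.   -0.02] shift after turn [0.08 0.05 0.03] shift before [0.09 0.05 0.03]
```

View pics/w2.png

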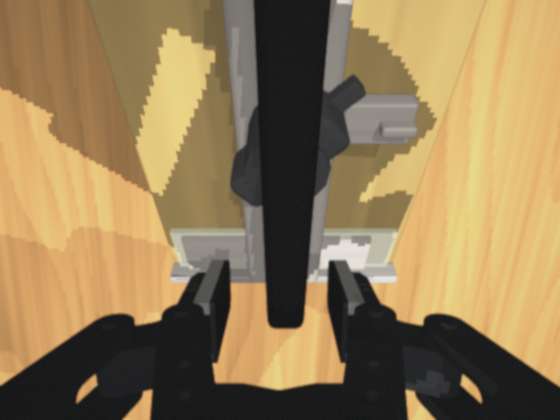

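```bash
python3 -m crank '[[[0.08,0.07,0.05,0,0,0,40],[0,0,0,0,0,0,8],[0,0,0,0,0,0,8],[0,0,0,0,0,0,8],[0,0,0,0,0,0,8],[0,0,0,0,0,0,8],[0,0,0,0,0,0,8],[0,0,0,0,0,0,8]]]' 25
python3 -m crank '[[[-0.13,0,-0.45,0,0,0,8],[-0.09,0,-0.46,0,0,0,8],[-0.04,0,-0.46,0,0,0,8],[0.01,0,-0.46,0,0,0,8],[0.05,0,-0.46,0,0,0,8],[0.1,0,-0.45,0,0,0,8],[0.14,0,-0.44,0,0,0,8],[0.19,0,-0.43,0,0,0,8]]]'
```

```text
time_s: 4.2
eef_pos: [526.1, -111.7, 92.8]
ee_rot: [0.0, 0.686, 0.727, 0.0]
force: [1.3, 1.8, 4.0]
grip_width: 0.152
grip_force: 29.3
time_s: 5.0
eef_pos: [525.5, -105.8, 183.5]
ee_rot: [0.0, 0.686, 0.727, -0.0]
force: [4.0, 2.3, -5.5]
grip_width: 0.157
grip_force: 24.9
```

```bash
python3 -m crank '[[[0.23,0,-0.4,0,0,0,8],[0.27,0,-0.38,0,0,0,8],[0.3,0,-0.35,0,0,0,8],[0.34,0,-0.32,0,0,0,8],[0.37,0,-0.28,0,0,0,8],[0.39,0,-0.25,0,0,0,8],[0.42,0,-0.21,0,0,0,8],[0.44,0,-0.16,0,0,0,8]]]'
python3 -m crank '[[[0.45,0,-0.12,0,0,0,8],[0.46,0,-0.07,0,0,0,8],[0.46,0,-0.03,0,0,0,8],[0.46,0,0.02,0,0,0,8],[0.46,0,0.07,0,0,0,8],[0.45,0,0.11,0,0,0,8],[0.44,0,0.16,0,0,0,8],[0.42,0,0.2,0,0,0,8]]]'
python3 - <<'E'
from h import *
plan(tcpdown(2.4),down(P))
E
```

```text
time_s: 5.8
eef_pos: [521.4, -36.5, 242.1]
ee_rot: [0.0, 0.686, 0.727, -0.0]
force: [5.6, -2.4, -4.8]
grip_width: 0.159
grip_force: 24.9
time_s: 6.6
eef_pos: [516.4, 53.8, 233.6]
ee_rot: [0.0, 0.686, 0.727, 0.0]
force: [1.3, -2.4, 5.0]
grip_width: 0.161
grip_force: 27.0
t 6.6 turn(units) [ 0.01 -0.   -0.02] shift after turn [-0.16 -0.06 -0.04] shift before [-0.16 -0.06 -0.04]
```

```bash
python3 -m crank '[[[0.1,0,0.05,0,0,0,8],[0.1,0,0.06,0,0,0,8],[0,0,0,0,0,0,8],[0,0,0,0,0,0,8],[0,0,0,0,0,0,8],[0,0,0,0,0,0,8],[0,0,0,0,0,0,8],[0,0,0,0,0,0,8]]]'
python3 - <<'E'
from h import *
from rig import *
import cv2
plan(tcpdown(2.4),down(P))
f=cv2.resize(capture("scene")[110:250,190:330],None,fx=4,fy=4,interpolation=cv2.INTER_CUBIC)
cv2.imwrite("pics/s3.png",f)
E
```

```text
time_s: 7.4
eef_pos: [516.1, 58.1, 231.1]
ee_rot: [0.0, 0.686, 0.727, 0.0]
force: [1.8, -2.5, 7.9]
grip_width: 0.155
grip_force: 27.4
t 7.4 turn(units) [ 0.01  0.   -0.02] shift after turn [-0.33 -0.06 -0.14] shift before [-0.33 -0.06 -0.14]
```

View pics/s3.png

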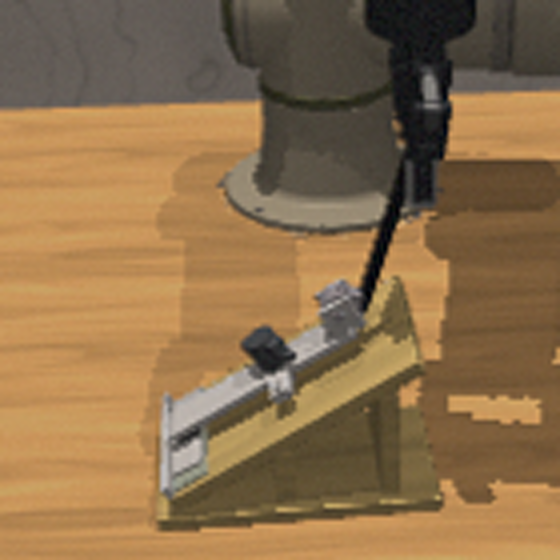

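```bash
python3 -m crank '[[[0.1,0,0.06,0,0,0,8],[0.1,0,0.06,0,0,0,8],[0.1,0,0.06,0,0,0,8],[0,0,0,0,0,0,8],[0,0,0,0,0,0,8],[0,0,0,0,0,0,8],[0,0,0,0,0,0,8],[0,0,0,0,0,0,8]]]'
```

```text
time_s: 8.25
eef_pos: [516.6, 61.4, 229.1]
ee_rot: [0.005, 0.687, 0.727, -0.001]
force: [-2.9, -25.8, 23.5]
grip_width: 0.155
grip_force: 26.3
```

```bash
python3 -m crank '[[[-0.15,0,-0.08,0,0,0,8],[0,0,0,0,0,0,40],[0,0,0,0,0,0,40],[0,0,0,0,0,0,40],[0,0,-0.5,0,0,0,40],[0,0,-1,0,0,0,40],[0,0,-1,0,0,0,40],[0,0,-1,0,0,0,40]]]'
cat >> h.py <<'E'
def nutpose(a,h,x=0,y=0): # TCP at slope height h, tool x = nose dir
    A,t=slope(P); z=np.array([0,0,-1.]); n=np.array([-np.sin(a),-np.cos(a),0])
    return fp((A,t),[x,y,h]),A@np.column_stack([n,np.cross(z,n),z])
E
python3 - <<'E'
from h import *
from rig import *
plan(*nutpose(-.75,110)); print(sense()["joints"].round(2))
E
```

```text
time_s: 9.05
eef_pos: [515.5, 61.9, 317.0]
ee_rot: [-0.0, 0.686, 0.727, 0.0]
force: [-0.2, 0.4, -0.3]
grip_width: 0.466
grip_force: 0.0
t 9.05 turn(units) [1.54 3.53 5.72] shift after turn [-5.57  5.92  1.62] shift before [-6.23 -0.03  5.47]
[-0.11  0.25  1.35  0.    1.53 -0.17]
```

```bash
python3 -m crank '[[[-0.9,0,0,0,0,0,40],[-0.9,0,0,0,0,0,40],[-0.9,0,0,0,0,0,40],[-0.9,0,0,0,0,0,40],[-0.9,0,0,0,0,0,40],[-0.9,0,0,0,0,0,40],[-0.8,0,0,0,0,0,40],[0,0,0,0.2,0.44,0.72,40]]]'
python3 -m crank '[[[0,0,0,0.19,0.44,0.71,40],[0,0,0,0.19,0.44,0.71,40],[0,0,0,0.19,0.44,0.71,40],[0,0,0,0.19,0.44,0.71,40],[0,0,0,0.19,0.44,0.71,40],[0,0,0,0.19,0.44,0.71,40],[0,0,0,0.19,0.44,0.71,40],[0,0,0,0,0,0,40]]]'
python3 - <<'E'
from h import *
from rig import *
plan(*nutpose(-.75,110)); print(sense()["joints"].round(2))
E
```

```text
time_s: 9.85
eef_pos: [524.5, -94.0, 316.2]
ee_rot: [-0.032, 0.722, 0.691, 0.011]
force: [-0.4, -0.3, 0.6]
grip_width: 0.468
grip_force: 0.0
time_s: 10.65
eef_pos: [524.5, -93.9, 315.2]
ee_rot: [-0.243, 0.887, 0.382, 0.087]
force: [0.9, 0.7, 0.3]
grip_width: 0.473
grip_force: 0.0
t 10.65 turn(units) [0.01 0.01 0.01] shift after turn [-1.85  1.95  4.68] shift before [-1.85  1.94  4.68]
[-0.6   0.4   1.25  0.42  1.81  0.2 ]
```

```bash
python3 -m crank '[[[-0.3,0.3,0.7,0,0,0,40],[-0.3,0.3,0.7,0,0,0,40],[-0.3,0.3,0.7,0,0,0,40],[-0.3,0.3,0.7,0,0,0,40],[-0.3,0.3,0.7,0,0,0,40],[-0.35,0.45,0.7,0,0,0,40],[0,0,0.48,0,0,0,40],[0,0,0,0,0,0,40]]]'
python3 - <<'E'
from h import *
from rig import *
import cv2,pickle
plan(*nutpose(-.75,110))
s=sense();pickle.dump(s,open("s2.pkl","wb"));cv2.imwrite("pics/w4.png",cv2.resize(capture("wrist"),(800,600),interpolation=cv2.INTER_CUBIC))
E
```

```text
time_s: 11.45
eef_pos: [524.1, -92.1, 179.9]
ee_rot: [-0.243, 0.887, 0.384, 0.087]
force: [-0.1, 0.3, 0.1]
grip_width: 0.47
grip_force: 0.0
t 11.45 turn(units) [-0.    0.02  0.04] shift after turn [-0.04  0.02 -0.04] shift before [-0.04  0.02 -0.04]
```

View pics/w4.png

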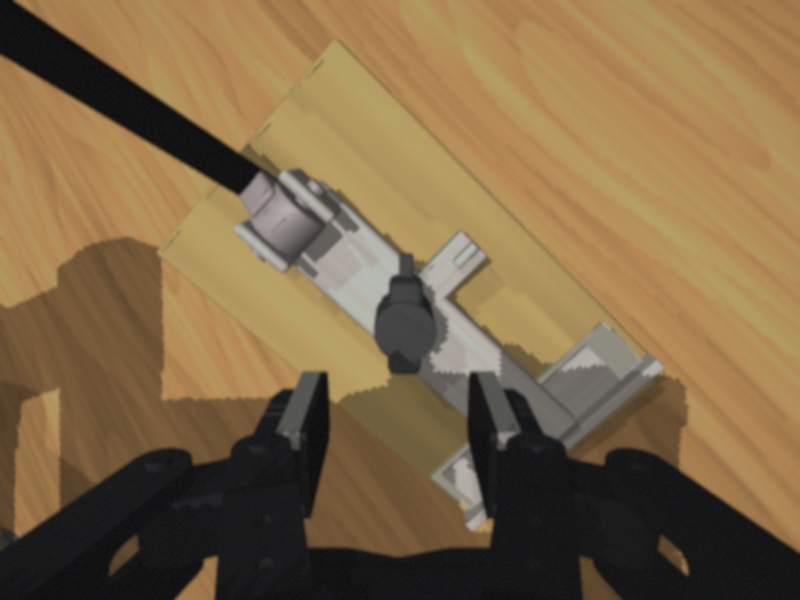

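```bash
cat > n.py <<'E'
from h import *
from rig import camera_model
import pickle,sys
def obs(pk,pts,w):
    s=pickle.load(open(pk,"rb"))
    cw=camera_model("wrist");T=np.eye(4);T[:3,:3]=rq(s["ee_rot"]).as_matrix();T[:3,3]=s["eef_pos"];W=T@cw["T_tool_cam"]
    S=slope(P)
    def res(q):
        a=q[0]; n=np.array([-np.sin(a),-np.cos(a),0]);z=-1.5*a
        M=[n*29+[0,0,28+z],n*-20+[0,0,44+z],[0,-40,25+z]]
        return np.array([proj(cw,fp(S,m+[q[1],q[2],0]),W)-np.array(u)*w for m,u in zip(M,pts)]).ravel()
    f=least_squares(res,[-.7,0,0]);print("a,dx,dy",f.x.round(3),f.fun.round(1),"at model",res([-.75,0,0]).round(1))
E
python3 - <<'E'
from n import *
obs("s2.pkl",[(406,255),(404,373),(467,249)],.7)
E
```

```text
Traceback (most recent call last):
  File "n.py", line 12, in obs
    f=least_squares(res,[-.7,0,0]);print("a,dx,dy",f.x.round(3),f.fun.round(1),"at model",res([-.75,0,0]).round(1))
  File "n.py", line 11, in res
    return np.array([proj(cw,fp(S,m+[q[1],q[2],0]),W)-np.array(u)*w for m,u in zip(M,pts)]).ravel()
                             ~~^^^^^^^^^^^^^^^^^^^
  File "h.py", line 15, in fp
    def fp(T,v): return T[0]@np.array(v,float)+T[1]
                        ~~~~^~~~~~~~~~~~~~~~~~
ValueError: matmul: Input operand 1 has a mismatch in its core dimension 0, with gufunc signature (n?,k),(k,m?)->(n?,m?) (size 6 is different from 3)
```

List concatenation slip; fix.

```bash
sed -i 's/fp(S,m+\[q/fp(S,np.array(m)+[q/' n.py; python3 - <<'E'
from n import *
obs("s2.pkl",[(406,255),(404,373),(467,249)],.7)
E
```

```text
a,dx,dy [-0.735 -0.513 -0.885] [-0.4 -2.2 -0.7  1.4  1.   0.9] at model [-2.7 -1.7 -1.8  1.9 -0.6  1.4]
```

```bash
python3 - <<'E'
from h import *
plan(*nutpose(-.735,26.5,-.5,-.9))
E
```

```text
t 11.5 turn(units) [0.01 0.02 0.15] shift after turn [-0.04  0.05  3.34] shift before [-0.03  0.05  3.34]
```

```bash
python3 -m crank '[[[0,0.05,0.6,0,0,0.1,40],[0,0,0.6,0,0,0,40],[0,0,0.6,0,0,0,40],[0,0,0.6,0,0,0,40],[0,0,0.5,0,0,0,40],[0,0,0.3,0,0,0,40],[0,0,0.14,0,0,0,40],[0,0,0,0,0,0,40]]]' 40
python3 -m crank '[[[0,0,0,0,0,0,8],[0,0,0,0,0,0,8],[0,0,0,0,0,0,8],[0,0,0,0,0,0,8],[0,0,0,0,0,0,8],[0,0,0,0,0,0,8],[0,0,0,0,0,0,8],[0,0,0,0,0,0,8]]]'
python3 - <<'E'
from h import *
plan(*nutpose(-.735,26.5,-.5,-.9))
E
```

```text
time_s: 12.3
eef_pos: [522.9, -52.6, 107.7]
ee_rot: [-0.243, 0.89, 0.377, 0.086]
force: [-0.7, -0.3, -0.0]
grip_width: 0.47
grip_force: 0.0
time_s: 13.1
eef_pos: [523.3, -53.1, 108.0]
ee_rot: [-0.242, 0.89, 0.377, 0.086]
force: [1.0, -3.7, 5.1]
grip_width: 0.285
grip_force: 39.6
t 13.1 turn(units) [0.03 0.01 0.04] shift after turn [-0.01 -0.04  0.03] shift before [-0.01 -0.04  0.03]
```

```bash
python3 -m crank '[[[0,0,0,0,0,0,8],[0,0,0,0,0,0.7,8],[0,0,0.01,0,0,0.8,8],[0,0,0.01,0,0,0.8,8],[0,0,0.01,0,0,0.8,8],[0,0,0.01,0,0,0.8,8],[0,0,0,0,0,0.8,8],[0,0,0,0,0,0.5,8]]]' 80
python3 -m crank '[[[0,0,0,0,0,0,8],[0,0,0,0,0,0,40],[0,0,0,0,0,0,40],[0,0,0,0,0,0,40],[0,0,-0.6,0,0,0,40],[0,0,-1,0,0,0,40],[0,0,-0.9,0,0,0,40],[0,0,-0.8,0,0,0,40]]]'
python3 - <<'E'
from h import *
from rig import *
import cv2,pickle
plan(*nutpose(0,110,-.5,-.9))
s=sense();pickle.dump(s,open("s3.pkl","wb"));cv2.imwrite("pics/w5.png",cv2.resize(capture("wrist"),(800,600),interpolation=cv2.INTER_CUBIC));print(s["joints"].round(2))
E
```

```text
time_s: 13.9
eef_pos: [523.5, -53.0, 107.0]
ee_rot: [-0.257, 0.966, 0.034, -0.005]
force: [4.0, -5.9, 3.6]
grip_width: 0.273
grip_force: 78.1
time_s: 14.7
eef_pos: [525.2, -93.3, 179.0]
ee_rot: [-0.258, 0.966, 0.036, -0.006]
force: [-0.6, 0.5, -0.1]
grip_width: 0.466
grip_force: 0.0
t 14.7 turn(units) [0.02 0.   0.1 ] shift after turn [-0.01  0.   -0.05] shift before [-0.01  0.   -0.05]
[-0.59  0.5   1.45  0.41  1.53  0.81]
```

View pics/w5.png

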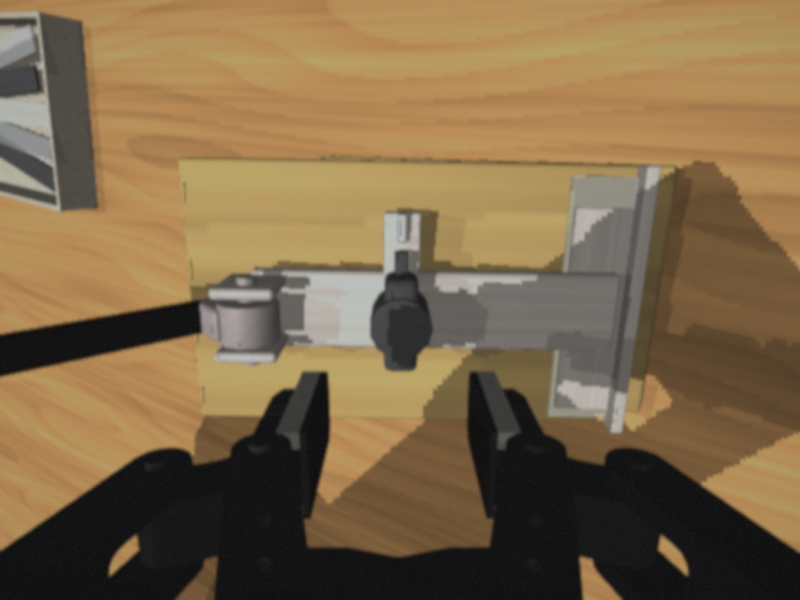

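```bash
python3 - <<'E'
import cv2
g=cv2.cvtColor(cv2.imread("pics/w5.png"),6)
for r in (214,220,226,232,238,244,250,254,258,262,266,270,290,350,360,366): print(r,g[r,378:440:3])
from n import *
for u in ((402,254),(404,254)): obs("s3.pkl",[u,(400.5,369),(404,228)],.7)
E
```

```text
214 [156 154 161 164 162 163 156 133 123 110  99 113 154 153 116  94  94  86
  85  85 119]
220 [160 158 171 189 189 188 181 171 179 152  99 142 181 181 124  86  84  84
  84  91 137]
226 [160 158 171 187 188 188 176 163 176 149  98 140 181 174 113  85  85  84
  86  92 139]
232 [159 156 169 189 189 188 179 165 175 146 104 157 184 176 110  83  83  82
  83 106 139]
238 [157 155 170 188 189 188 178 179 184 143 112 164 172 167 108  82  83  82
  82 113 142]
244 [158 155 169 189 188 188 187 182 178 175 176 176 177 169 107  82  83  82
  83 114 142]
250 [159 158 171 188 188 180 149 125 109 110 121 130 146 144 102  84  84  83
  90 136 143]
254 [161 158 172 188 188 168  76  64  67  64  86 106  99 100  96  85  85  85
  91 137 145]
258 [161 159 171 188 187 169  80  69  74  70  85 101  98  99  93  85  84  85
  90 134 142]
262 [147 152 173 189 187 167  84  72  72  69  84  99  98 119  95  83  82  83
  83  89  90]
266 [ 96 105 163 188 187 168  85  75  72  68  85  99  98 121  91  82  80  82
  81  81  81]
270 [ 94 101 163 185 176 145  81  75  70  66  73  92  96  94  77  75  76  76
  76  76  80]
290 [187 171 115  72  73  71  76  74  74  71  70  66  55  53  90  98  98  99
  97  99 119]
350 [119  88  70  67  65  48  45  47  45  45  45  46  45  45  67 125 148 147
 146 148 150]
360 [162 158 108  71  68  50  49  45  44  46  44  43  40 119 159 161 160 160
 160 159 160]
366 [164 164 132  78  71  70  69  62  55  50  49  47  65 144 163 164 164 163
 164 163 164]
a,dx,dy [-1.000e-03 -1.555e+00  9.400e-02] [ 0.4 -1.5  0.4  3.9 -0.7 -2.2] at model [-35.   10.9  20.9  -3.6  -3.3  -2.1]
a,dx,dy [ 0.018 -1.781  0.097] [ 0.3 -1.4  0.1  3.9 -0.4 -2.2] at model [-36.4  10.9  20.9  -3.6  -3.3  -2.1]
```

```bash
python3 - <<'E'
from h import *
plan([523,-93,317],down(P))
E
```

```text
t 14.75 turn(units) [ -2.86  -2.95 -10.88] shift after turn [ 0.09 -0.12 -5.43] shift before [-0.06 -2.77 -4.67]
```

```bash
python3 -m crank '[[[0,-0.46,-0.78,0,0,0,40],[0,-0.46,-0.78,0,0,0,40],[0,-0.46,-0.78,0,0,0,40],[0,-0.46,-0.78,0,0,0,40],[0,-0.46,-0.78,0,0,0,40],[0,-0.46,-0.78,0,0,0,40],[0,0,0,-0.24,-0.25,-0.9,40],[0,0,0,-0.24,-0.25,-0.91,40]]]' 25
python3 -m crank '[[[0,0,0,-0.24,-0.25,-0.9,40],[0,0,0,-0.24,-0.25,-0.91,40],[0,0,0,-0.24,-0.25,-0.91,40],[0,0,0,-0.24,-0.25,-0.91,40],[0,0,0,-0.24,-0.25,-0.91,40],[0,0,0,-0.24,-0.25,-0.91,40],[0,0,0,-0.24,-0.25,-0.91,40],[0,0,0,-0.24,-0.25,-0.91,40]]]'
python3 -m crank '[[[0,0,0,-0.24,-0.25,-0.91,40],[0,0,0,-0.22,-0.2,-0.87,40],[0.9,0,0,0,0,0,40],[0.9,0,0,0,0,0,40],[0.9,0,0,0,0,0,40],[0.9,0,0,0,0,0,40],[0.9,0,0,0,0,0,40],[0,0,0,0,0,0,40]]]'
python3 - <<'E'
from h import *
from rig import *
plan([515.5,60,231],down(P)); print(sense()["joints"].round(2))
E
```

```text
time_s: 15.55
eef_pos: [524.1, -91.4, 313.7]
ee_rot: [-0.222, 0.96, 0.169, -0.006]
force: [-0.2, 0.0, -1.1]
grip_width: 0.471
grip_force: 0.0
time_s: 16.35
eef_pos: [524.2, -91.1, 313.2]
ee_rot: [-0.048, 0.767, 0.639, -0.004]
force: [-0.2, -0.3, -0.9]
grip_width: 0.468
grip_force: 0.0
time_s: 17.15
eef_pos: [516.8, 23.1, 313.9]
ee_rot: [-0.005, 0.684, 0.73, -0.002]
force: [-0.1, -0.3, 0.4]
grip_width: 0.469
grip_force: 0.0
t 17.15 turn(units) [-0.07 -0.03  0.02] shift after turn [1.48 0.04 3.32] shift before [1.46 0.07 3.32]
[-0.18  0.26  1.36  0.    1.54 -0.25]
```

```bash
python3 -m crank '[[[0.75,0.04,0,-0.07,-0.03,0,40],[0.73,0,0,0,0,0,40],[0,0,0.8,0,0,0,40],[0,0,0.8,0,0,0,40],[0,0,0.8,0,0,0,40],[0,0,0.6,0,0,0,40],[0,0,0.32,0,0,0,40],[0,0,0,0,0,0,40]]]'
python3 -m crank '[[[0,0,0,0,0,0,8],[0,0,0,0,0,0,8],[0,0,0,0,0,0,8],[0,0,0,0,0,0,8],[0,0,0,0,0,0,8],[0,0,0,0,0,0,8],[0,0,0,0,0,0,8],[0,0,0,0,0,0,8]]]'
python3 - <<'E'
from h import *
from rig import *
D=down(P);H=D.T@(fp(slope(P),[64,0,36])+[0,0,-19]);x=D.T@sense()["eef_pos"]
v=x-H;th=np.arctan2(-v[2],v[0]);r=np.hypot(v[0],v[2]);print(np.degrees(th),r,v)
e=np.pi+np.radians(30)-np.arctan2(18,115)   # closed direction
A=np.linspace(th,e+.02,25)
X=np.array([H[[0,2]]+r*np.array([np.cos(a),-np.sin(a)]) for a in A])
print((np.diff(X,axis=0)/25).round(2).tolist()); plan(tcpdown(0,0),D)
E
```

```text
time_s: 17.95
eef_pos: [515.8, 57.4, 230.4]
ee_rot: [-0.0, 0.685, 0.728, -0.0]
force: [0.6, -0.3, 0.4]
grip_width: 0.469
grip_force: 0.0
time_s: 18.75
eef_pos: [516.4, 57.7, 232.2]
ee_rot: [0.001, 0.685, 0.728, 0.001]
force: [-1.0, -0.2, 6.0]
grip_width: 0.158
grip_force: 27.8
60.19427416616716 118.71941975264527 [  59.01075532    1.73790844 -103.0147144 ]
[[-0.44, -0.22], [-0.46, -0.18], [-0.47, -0.13], [-0.48, -0.08], [-0.49, -0.03], [-0.49, 0.02], [-0.48, 0.07], [-0.47, 0.12], [-0.46, 0.17], [-0.44, 0.22], [-0.41, 0.26], [-0.39, 0.3], [-0.35, 0.34], [-0.31, 0.38], [-0.27, 0.41], [-0.23, 0.43], [-0.18, 0.45], [-0.14, 0.47], [-0.09, 0.48], [-0.04, 0.49], [0.01, 0.49], [0.06, 0.49], [0.11, 0.48], [0.16, 0.46]]
t 18.75 turn(units) [0.02 0.01 0.  ] shift after turn [-6.7  -0.07  5.8 ] shift before [-6.7  -0.08  5.8 ]
```

```bash
python3 -m crank '[[[-0.44,0,-0.22,0,0,0,8],[-0.46,0,-0.18,0,0,0,8],[-0.47,0,-0.13,0,0,0,8],[-0.48,0,-0.08,0,0,0,8],[-0.49,0,-0.03,0,0,0,8],[-0.49,0,0.02,0,0,0,8],[-0.48,0,0.07,0,0,0,8],[-0.47,0,0.12,0,0,0,8]]]'
python3 -m crank '[[[-0.46,0,0.17,0,0,0,8],[-0.44,0,0.22,0,0,0,8],[-0.41,0,0.26,0,0,0,8],[-0.39,0,0.3,0,0,0,8],[-0.35,0,0.34,0,0,0,8],[-0.31,0,0.38,0,0,0,8],[-0.27,0,0.41,0,0,0,8],[-0.23,0,0.43,0,0,0,8]]]'
python3 - <<'E'
from h import *
plan(tcpdown(0,0),down(P))
E
```

```text
time_s: 19.55
eef_pos: [521.9, -37.8, 242.3]
ee_rot: [0.001, 0.685, 0.728, 0.0]
force: [-0.9, 4.6, 0.4]
grip_width: 0.16
grip_force: 26.2
time_s: 20.35
eef_pos: [526.2, -109.4, 178.9]
ee_rot: [0.001, 0.685, 0.728, -0.0]
force: [-2.6, 0.3, 4.6]
grip_width: 0.162
grip_force: 27.0
t 20.35 turn(units) [ 0.01  0.01 -0.  ] shift after turn [-0.01 -0.05  3.67] shift before [-0.   -0.06  3.67]
```

```bash
python3 -m crank '[[[-0.18,0,0.45,0,0,0,8],[-0.14,0,0.47,0,0,0,8],[-0.09,0,0.48,0,0,0,8],[-0.04,0,0.49,0,0,0,8],[0.01,0,0.49,0,0,0,8],[0.06,0,0.49,0,0,0,8],[0.11,0,0.45,0,0,0,8],[0.12,0,0.4,0,0,0,8]]]'
python3 - <<'E'
from h import *
plan(tcpdown(0,0),down(P))
E
```

```text
time_s: 21.15
eef_pos: [526.4, -111.5, 85.3]
ee_rot: [0.0, 0.685, 0.728, 0.0]
force: [-5.5, -4.4, 13.0]
grip_width: 0.156
grip_force: 31.9
t 21.15 turn(units) [0. 0. 0.] shift after turn [ 0.08 -0.06 -0.08] shift before [ 0.08 -0.06 -0.08]
```

```bash
python3 -m crank '[[[0.02,0,0.1,0,0,0,8],[0.02,0,0.1,0,0,0,8],[0,0,0,0,0,0,8],[0,0,0,0,0,0,8],[0,0,0,0,0,0,8],[0,0,0,0,0,0,8],[0,0,0,0,0,0,8],[0,0,0,0,0,0,8]]]'
```

```text
time_s: 21.95
eef_pos: [527.0, -111.3, 84.0]
ee_rot: [0.002, 0.685, 0.729, 0.0]
force: [-15.1, -1.3, 31.0]
grip_width: 0.157
grip_force: 34.3
```

```bash
python3 -m crank '[[[0,0,0,0,0,0,40],[0,0,0,0,0,0,40],[0,0,0,0,0,0,40],[0,0,0,0,0,0,40],[0,0,-0.6,0,0,0,40],[0,0,-0.9,0,0,0,40],[0,0,-0.9,0,0,0,40],[0,0,-0.9,0,0,0,40]]]'
python3 -m crank '[[[0,0,-0.9,0,0,0,40],[0,0,-0.9,0,0,0,40],[0,0,-0.9,0,0,0,40],[0.4,0,-0.3,0,0,0,40],[0.4,0,0,0,0,0,40],[0,0,0,0,0,0,40],[0,0,0,0,0,0,40],[0,0,0,0,0,0,40]]]'
python3 - <<'E'
from h import *
from rig import *
import cv2,pickle
s=sense();pickle.dump(s,open("s1.pkl","wb"));w=capture("wrist");sc=capture("scene")[165:245,215:305]
w=w[:260,120:400]
o=np.zeros((600,800,3),np.uint8);w=cv2.resize(w,None,fx=1.5,fy=1.5,interpolation=cv2.INTER_CUBIC);o[:390,:420]=w
sc=cv2.resize(sc,(380,338),interpolation=cv2.INTER_CUBIC);o[:338,420:]=sc
cv2.imwrite("pics/fin.png",o[:390])
E
```

```text
time_s: 22.75
eef_pos: [526.6, -110.6, 164.6]
ee_rot: [0.0, 0.685, 0.728, 0.0]
force: [-0.3, -0.1, 0.1]
grip_width: 0.467
grip_force: 0.0
time_s: 23.55
eef_pos: [525.1, -90.7, 238.2]
ee_rot: [-0.0, 0.685, 0.728, 0.0]
force: [0.2, 0.6, 1.4]
grip_width: 0.467
grip_force: 0.0
```

View pics/fin.png

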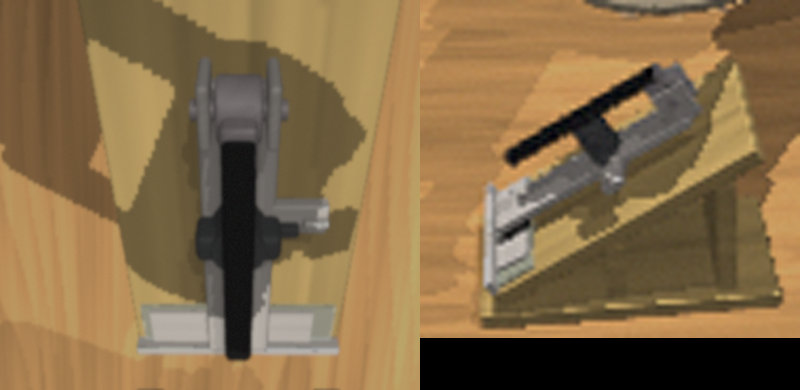

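```bash
python3 - <<'E'
from n import *
import cv2
s=pickle.load(open("s1.pkl","rb"))
cw=camera_model("wrist");T=np.eye(4);T[:3,:3]=rq(s["ee_rot"]).as_matrix();T[:3,3]=s["eef_pos"];W=T@cw["T_tool_cam"];S=slope(P)
c=lambda v:((proj(cw,fp(S,v),W)-[120,0])*1.5).round(1)
for a in(-.2,-.1,0,.1):print(a,c([-29*np.sin(a),-29*np.cos(a),28]))
print("ridge",c([0,-40,25]),c([2,-40,25]),c([-2,-40,25]),c([2,-40,22]),c([-2,-40,22]),"hinge",c([64,0,36]),"lever end",c(lev([-127,0,23],0)),c(lev([-127,0,23],.05)))
g=cv2.cvtColor(cv2.imread("pics/fin.png"),6)
for x in (288,292,296,300,308,314,320,326): print(x,g[196:244:2,x])
E
```

```text
-0.2 [296.6 217.9]
-0.1 [297.  222.9]
0 [296.8 227.8]
0.1 [296.1 232.6]
ridge [319.1 224. ] [319.5 220.6] [318.7 227.4] [318.9 217. ] [318.1 223.7] hinge [236.3 106.7] lever end [236.6 361.5] [236.5 369.3]
288 [ 88  92 101 103 108 117 117 111 107 108 108 109 102  77  50  43  47  48
  46  44  49  61  76  86]
292 [ 88  92 100 103 107 116 117 110 107 107 108 108 102  79  51  45  48  47
  45  45  50  65  78  87]
296 [ 91  96 102 103 107 118 117 111 107 107 108 108 103  83  57  47  49  49
  46  46  55  68  78  86]
300 [ 93  96 101 102 108 118 118 111 107 107 107 109 108 103  93  85  83  81
  77  73  74  77  81  88]
308 [ 95  98 101 104 109 118 118 110 107 107 106 103 104 118 122 111 100  96
  90  83  79  79  80  84]
314 [ 93  96 101 104 109 120 119 112 108 107 108 105 107 129 148 130 105  99
  92  90  88  89  89  89]
320 [ 93 101 108 106 110 125 145 167 174 172 162 141 134 145 167 165 140 112
 100  92  89  88  89  88]
326 [142 142 137 132 132 151 172 173 168 163 153 136 135 154 168 152 119  94
  91  91  89  90  89  89]
```

```bash
python3 -c "
from rig import *
print(finish_job())"
```

```text
the job is handed in; nothing more can be done
None
```

The job is handed in at about 24 s: I opened the lever to its stop, turned the nut clockwise until its nose was within about 0.03 rad of the ridge by my camera measurements, and pressed the lever closed to its stop; I did not check the pliers, box and bottle afterwards, but the arm's path stayed clear of them.

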